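Lock the wreath stand's arm with its hairpin clip

ROBOT

A 6-joint arm with a two-finger parallel gripper is mounted at the origin on the work surface. World frame = base frame: x ahead of the robot, y to its left, z up, the work surface at z = 0. Lengths are in m, angles in rad, forces in N, time in s.
With the tool pointing down it reaches from about 0.325 to 0.9 m from the base axis. Payload 6.1 kg.
Tool frame: the origin (TCP) lies midway between the tips of the shut fingers; the grasp point (between the pads) lies 19 mm behind it; z points along the fingers, y is the line along which they close (so a half turn about z gives the same grasp; the last joint's range is limited). The gripper opens to 85 mm and grips with 20 to 120 N. Pads are 22 mm wide; open, the fingers measure 114 mm over their backs; the gripper's body (76 mm by 85 mm) begins 54 mm behind the grasp point. The pads swing forward as they close: fully open they stand 13 mm farther back than shut.
Start: joints at [-1.274, 0.22, 1.526, -0, 1.395, -0.126], TCP at [0.256, -0.57, 0.231] pointing down, gripper open.
Joint ranges: [-2.98, 2.98], [-0.91, 2.08], [0.09, 2.57], [-1.24, 4.39], [0.2, 2.65], [-2.68, 2.68]. Speed limits (rad/s): [2.57, 2.57, 3.01, 3.14, 3.14, 3.14].

INTERFACE

Orientations are given as [roll, pitch, yaw] about the fixed x, y, z axes, in that order (R = Rz(yaw) Ry(pitch) Rx(roll)).
In Python, from plant import movep, move_l, set_joints, gripper_to, hold, inverse_kinematics, observe, get_image, get_calibration, Unreachable, job_done gives the robot as it stands. Calls block until the motion is done:
- movep(position, orientation): joint-space move of the TCP to a pose.
- move_l(position, feed=0.15, rotation=None, max_force=None): straight line of the TCP; rotation=None keeps the orientation; feed is the mean speed in m/s. With max_force (N) it stops when the force on the tool has changed by that much, and returns True; else False.
- set_joints(angles): joint-space move.
- gripper_to(opening, f_grip=None): finger opening in m; f_grip is the grip in N (None keeps the last); returns when the fingers have stopped.
- hold(seconds).
- inverse_kinematics(position, orientation): joint angles nearest the present ones, or None.
- observe(): the state.
- get_image(name): name is "side" or "top" or "wrist"; returns (picture, depth): 420x560x3 uint8, red, green, blue; 420x560 float32, m along the optical axis (not along the pixel's ray), 0 where there is no reading.
- get_calibration(name): a dict with "intrinsics" (3x3 intrinsics, pixels), "world_from_camera" (4x4, takes a point from camera to world coordinates). Camera axes: x right, y down, z forward; pixel columns grow to the right and rows downward; lengths in m; the calibration is good to about 2 mm. A picture is of the moment at which its call begins: read the wrist's pose just before it. get_calibration takes no time and is no camera call; for the wrist camera it gives the pose at the moment of the call.
A pose or a line that the arm cannot do raises Unreachable and nothing moves.
- job_done(): hands the job in; it is judged then, once.
The state is a dict: "time_s": time; "q": joint angles; "joint_velocities": joint speeds; "joint_torque": joint torques, N m; "eef_pos": TCP position; "tcp_rot": TCP orientation; "ft_force": force on the tool from outside, world axes, zero at the start; "torque": the same for the moment, N m; "opening": finger opening in m; "grasp_force": force on a finger pad.
Only numpy, scipy, OpenCV 4.12 (cv2) and the standard library are available. Lean on these libraries where they do the work, as an engineer would, in place of code of your own. Each camera call takes 0.05 s, during which the arm holds its last target. There are 200 camera calls.

TASK

Push the headed steel pin of the wreath stand fully home through its two cheeks, then take the steel hairpin clip standing in the wooden block and slide its straight leg down through the pin's cross hole until the clip snaps over and its bent leg hugs the pin's shank, and let go. Feel for the hole and push gently: do not jam the clip or ram the stand, and do not disturb the other things on the bench.

Things in the scene. Friction and masses are not known exactly. Their poses are not given: they have to be found in the camera images.
- stand: (Sizes in mm.) Wreath stand, fixed to the bench. Origin: centre of the clevis, on the bench surface; z up. Two upright dark steel cheeks, 60 long (x), 8 thick, centred at y = -24 and +24, tops at z 94. Base plate 150 x 130 x 6. A folding arm and twig wreath (x 165 to 365, top z 105) run off to +x. A steel pin 22 thick lies along y through both cheeks, axis at z 75.
- pin_place (a point): Fixed point of the stand, mid pin axis (0, 0, 75), axes as the stand. The cheek holes are slots: the pin sits 3 to 4.5 mm off the middle, to the +x or to the -x side, and no reading tells which side or how far: see or feel it. It sits tight there and cannot be shifted along x, nor up and down.
- pin (a joint): Slide of the pin along the stand's y, in m. 0 = fully home (head on the -y cheek, hard stop), larger = drawn out towards -y, at most 0.030. Starts 0.015 to 0.028, the cross hole then hidden in or at the +y cheek. Head: round disc 34 across, 8 thick; its outer face is at y = -0.036 - value, z = 0.075. Push it towards +y; friction about 3 N.
- hole_place (a point): Fixed point of the stand (0, 46, 75): where the centre of the pin's cross hole is when the pin is home, but 3 to 4.5 mm off to +x or -x, unknown. The hole is vertical, 8 wide along x, 9 along y, straight through the 22 thick shank (its mouth lies in a flat milled on the shank, 8 above this point). It is 18 clear of the +y cheek's outer face; the pin ends 18 beyond it.
- clip: Loose upright steel hairpin clip, about 70 g. Origin: on the straight leg's axis, at the level that meets the pin's axis when home. z: up the leg to the coil; x: from straight to bent leg; y: across its plane. Straight leg: 6 wire, blunt 5 wide nose at z = -49. Bent leg: 6 wire on the +x side, sprung at the coil, hug at z = 0 (x = 11), throat at z = -9.5, end at z = -27, x = 18. Clip goes either way round.
- clip_loop (a point): Centre of the clip's coil, the place to grip from above across its flat faces: a double coil 26 across, 12 thick along the clip's y, at x = 6, z = 60 of the clip; its top is at z = 73.
- clip_tip (a point): Lower tip of the clip's straight leg, z = -49 of the clip. It enters the hole first. On a missed hole it stops on the flat of the shank (8 above the pin's axis, 15 wide in x); more than 8 off it can slip down beside the shank, and the bent leg then does not spread.
- clip_arm (a joint): Spread of the bent leg, rad: 0 relaxed, 0.06 to 0.09 as the throat passes the shank, about 0.04 when hugging it. Spring 4 Nm/rad. The bent leg meets the shank with the clip's origin about 20 to 25 mm above the pin axis; sliding down from there takes up to 10 to 18 N, easing once the throat is past (5 mm above home); then it stops hard on the shank.
- block: Wooden clip block, fixed, 80 x 60 x 36 high. Origin: centre of its underside. The clip's straight leg stands 22 deep in a 7.5 wide hole, 7.5 to -x of the middle, the clip's x along the block's x. The clip may lean up to 0.1 rad. Lift it straight up by 30 or more.
- dish: Bystander, leave alone: white ceramic bowl, 100 across, 35 high.
- spool: Bystander, leave alone: wooden ring-shaped spool, 60 across, 30 high, lying flat.
- jar: Bystander, leave alone: closed glass jar with steel lid, 64 across, 85 high.
- candle: Bystander, leave alone: slim grey candle, 22 thick, in a steel foot 80 across, 205 high overall.
- driver: Bystander, leave alone: screwdriver lying flat.
- cup: Bystander, leave alone: white ceramic cup without handle, 72 across, 80 high.
- offcut: Bystander, leave alone: wood offcut 90 x 45 x 25 lying flat.

How it is judged:
By the outcome, as a careful person would: the job done as asked, in the order asked, and still so for the second after the job is handed in, with the robot touching nothing.
It also fails if it takes over 58 s, if anything falls off the work surface, if the arm or the gripper's body presses on something with over 40 N, if the wrist force passes 120 N, or if a joint passes its speed limit or range.

## Working session

There is one attempt and no reset: what is moved stays moved. The work goes in short steps, each a Python script; the robot and the scene stay as the last script left them, time stands still between calls to the robot, and variables do not carry over. Pictures are saved under pics/ and viewed, at most 10 in all, crops included, and the job is handed in when it is done.

```bash
ls; mkdir -p pics
python3 - <<'E'
from plant import *
import cv2,numpy as np
for n in ("top","side"):
    p,d=get_image(n); cv2.imwrite(f"pics/{n}0.png",p[:,:,::-1]); np.save(f"pics/{n}0_d.npy",d)
    c=get_calibration(n); print(n,np.round(c["intrinsics"],1).tolist(),np.round(c["world_from_camera"],3).tolist())
print(observe()["time_s"])
E
```

```text
pics
top [[446.2, 0.0, 286.6], [0.0, 446.2, 216.6], [0.0, 0.0, 1.0]] [[-0.022, -0.999, 0.046, 0.512], [-1.0, 0.021, -0.013, 0.0], [0.012, -0.047, -0.999, 1.092], [0.0, 0.0, 0.0, 1.0]]
side [[489.2, 0.0, 281.1], [0.0, 489.2, 215.2], [0.0, 0.0, 1.0]] [[-0.848, -0.408, 0.338, 0.228], [-0.53, 0.67, -0.52, 0.492], [-0.014, -0.62, -0.785, 0.874], [0.0, 0.0, 0.0, 1.0]]
0.1
```

View pics/top0.png

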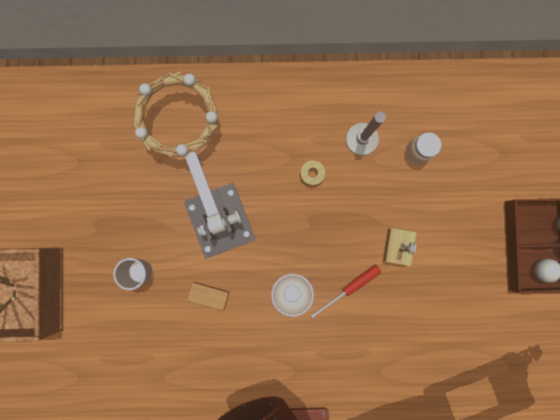

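View pics/side0.png

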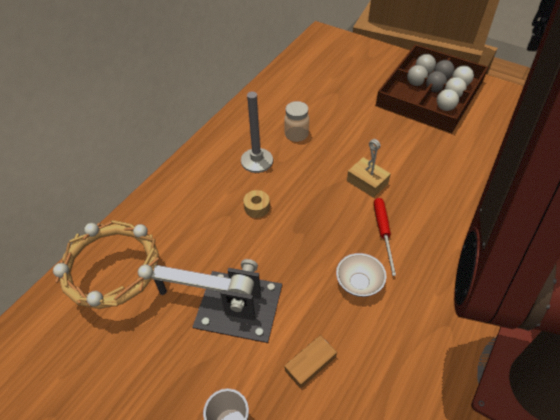

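The top view shows the stand, with its base bolts at (192,208), (231,193), (247,234) and (208,249). The wreath lies up-left and the pin head is at about (236,217). The block with the clip is at about (402,248), with the coil at (410,248). The side view confirms this layout: the clip coil is at (375,145) and the pin head is at the far side, (249,267).

```bash
cat > h.py <<'E'
from plant import *
import cv2, numpy as np
def ray(c,uv,z):
    "pixels -> world points on the plane of height z"
    uv=np.atleast_2d(np.array(uv,float)); K=c["intrinsics"]; T=c["world_from_camera"]
    r=np.c_[uv,np.ones(len(uv))]@np.linalg.inv(K).T@T[:3,:3].T
    o=T[:3,3]; return o+r*((z-o[2])/r[:,2])[:,None]
def cloud(c,d):
    K=c["intrinsics"];T=c["world_from_camera"];v,u=np.indices(d.shape)
    p=np.stack([(u-K[0,2])/K[0,0]*d,(v-K[1,2])/K[1,1]*d,d],-1)
    return p@T[:3,:3].T+T[:3,3]
def proj(c,P):
    T=c["world_from_camera"];q=(np.atleast_2d(P)-T[:3,3])@T[:3,:3];q=q@np.array(c["intrinsics"]).T
    return q[:,:2]/q[:,2:]
def snap(n,f):
    c=get_calibration(n);p,d=get_image(n);cv2.imwrite(f"pics/{f}.png",p[:,:,::-1]);np.savez(f"pics/{f}.npz",d=d,K=c["intrinsics"],T=c["world_from_camera"]);return c,p,d
def load(f):
    z=np.load(f"pics/{f}.npz");return dict(intrinsics=z["K"],world_from_camera=z["T"]),cv2.imread(f"pics/{f}.png")[:,:,::-1],z["d"]
E
python3 - <<'E'
from h import *
c=get_calibration("top")
b=ray(c,[(192,208),(231,193),(247,234),(208,249)],.008); print(b.round(3),b.mean(0).round(4))
s=b[1]+b[0]-b[2]-b[3]; print("stand yaw",np.arctan2(s[1],s[0]))
print(ray(c,[(236,217)],.075),ray(c,[(390,229),(416,233),(412,267),(386,263)],.036),"coil",ray(c,[(410,248)],.09))
p=cv2.imread("pics/top0.png");d=np.load("pics/top0_d.npy");P=cloud(c,d)
hsv=cv2.cvtColor(p,cv2.COLOR_BGR2HSV)
h=P[...,2]; m=(abs(h-.036)<.006);m[:, :370]=0;m[:,440:]=0;m[:220]=0;m[280:]=0
r=cv2.minAreaRect(P[m][:,:2].astype(np.float32)*1000);print("block",m.sum(),r)
k=(h>.07);k[:, :380]=0;k[:,430:]=0;k[:220]=0;k[280:]=0;print("clip pts",P[k][:12].round(3),k.sum())
o=observe();w=get_calibration("wrist");print(o["tcp_rot"],o["eef_pos"],w["world_from_camera"].round(3).tolist(),np.array(w["intrinsics"]).round(0).tolist())
E
```

```text
[[0.588 0.215 0.008]
 [0.623 0.12  0.008]
 [0.522 0.083 0.008]
 [0.488 0.177 0.008]] [0.5551 0.1487 0.008 ]
stand yaw 0.3555590071851865
[[0.56060018 0.1018767  0.075     ]] [[ 0.52621439 -0.25851662  0.036     ]
 [ 0.51539287 -0.32007173  0.036     ]
 [ 0.43530483 -0.30773978  0.036     ]
 [ 0.44611061 -0.24641355  0.036     ]] coil [[ 0.48183678 -0.28897151  0.09      ]]
block 763 ((465.89886474609375, -272.2629089355469), (76.76063537597656, 132.37754821777344), 64.2261734008789)
clip pts [[ 0.496 -0.279  0.126]
 [ 0.496 -0.28   0.129]
 [ 0.494 -0.277  0.124]
 [ 0.494 -0.277  0.131]
 [ 0.494 -0.279  0.133]
 [ 0.494 -0.282  0.132]
 [ 0.494 -0.284  0.13 ]
 [ 0.494 -0.286  0.132]
 [ 0.492 -0.278  0.122]
 [ 0.492 -0.278  0.13 ]
 [ 0.492 -0.279  0.133]
 [ 0.492 -0.28   0.138]] 113
[-3.13983525e+00 -2.08191155e-04  4.22793953e-01] [ 0.25626715 -0.56944126  0.23028243] [[0.409, -0.87, -0.275, 0.327], [-0.912, -0.391, -0.121, -0.538], [-0.002, 0.3, -0.954, 0.374], [0.0, 0.0, 0.0, 1.0]] [[337.0, 0.0, 282.0], [0.0, 337.0, 211.0], [0.0, 0.0, 1.0]]
```

```bash
python3 - <<'E'
from h import *
yb=-.15
movep([.47,-.285,.22],[np.pi,0,yb]); snap("wrist","w_block")
gripper_to(0.0)
S=np.array([.5551,.1487]);y=.356;ey=np.array([-np.sin(y),np.cos(y)])
p=S-.100*ey; movep([*p,.2],[np.pi,0,y+np.pi/2]); snap("wrist","w_stand")
o=observe();print(o["time_s"],o["q"],o["eef_pos"],o["tcp_rot"])
E
python3 -c "
import cv2,numpy as np
cv2.imwrite('pics/a.png',np.hstack([cv2.imread('pics/w_block.png'),cv2.imread('pics/w_stand.png')])[:, :])
a=cv2.imread('pics/a.png');cv2.imwrite('pics/a.png',np.vstack([a[:,:560],a[:,560:]])[:, :]) "
```

```text
3.6583 [-4.16684391e-02  1.66845428e-01  1.64763878e+00 -3.78142375e-04
  1.32698078e+00 -3.95347150e-01] [0.5900322  0.05394569 0.20008174] [-3.14156913e+00  3.87825610e-04  1.92456631e+00]
```

View pics/w_block.png

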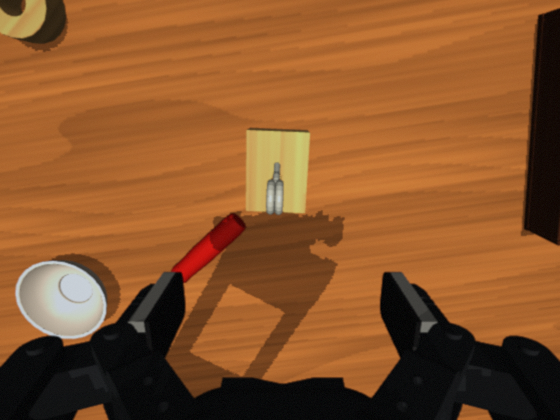

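View pics/w_stand.png

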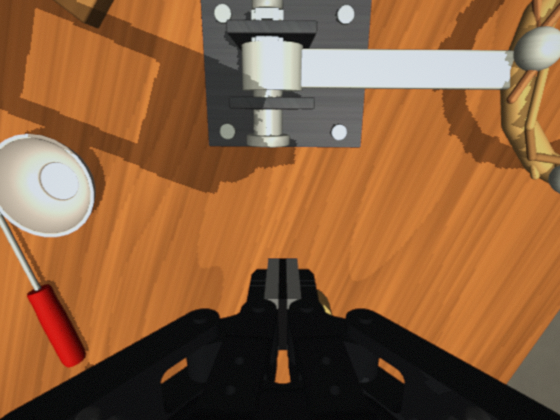

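The block view shows the block at (247-309, 129-213), with the clip's coil at (275,197) and the leg towards (277,165). In the stand view the bolts are at (223,13), (346,14), (228,132) and (339,132). The -y cheek top spans columns 229-314 and the pin with its head sits at about column 267, slightly to the stand's -x side.

Run:
```python
from h import *
c,p,d=load("w_stand")
g=cv2.cvtColor(p,cv2.COLOR_RGB2GRAY);_,st,_,ce=0,0,0,0
m=((p.min(2)>120)&(p.max(2)-p.min(2)<40)).astype(np.uint8)
n,l,stt,ce=cv2.connectedComponentsWithStats(m)
for i in range(1,n):
    if stt[i,4]>60: print(stt[i],ce[i].round(1))
B=[ce[i] for i in range(1,n) if 120<stt[i,4]<450 and 200<ce[i][0]<370 and ce[i][1]<150]
for z in (.008,): print(ray(c,B,z).round(4))
b=ray(c,[(223,13),(346,14),(228,132),(339,132)],.009);print(b.mean(0),"yaw",[np.arctan2(*(b[i]-b[j])[1::-1]) for i,j in((1,0),(3,2))])
print("gray rows"); 
for r in (90,94,104,112,118,122,126,130,138,142): print(r,g[r,215:330:3])
```

```text
[251   0  33  21 568] [267.1  10.1]
[214   4  17  19 256] [222.   12.7]
[338   5  17  19 257] [345.8  14. ]
[ 526   27   34   41 1132] [543.6  47.1]
[  244    36   269    62 10979] [369.8  67.4]
[255 109  33  38 889] [269.9 127.8]
[221 124  13  14 150] [227.  130.9]
[332 124  16  17 204] [339.2 132.2]
[   0  134   94  156 8212] [ 42.2 188.8]
[[0.4875 0.1798 0.008 ]
 [0.59   0.2165 0.008 ]
 [0.522  0.0844 0.008 ]
 [0.6245 0.1209 0.008 ]]
[0.55656993 0.15022394 0.009     ] yaw [np.float64(0.3459387267672528), np.float64(0.35303116153339886)]
gray rows
90 [ 55  53  53  54  53  55  54  56  56  56  67  72  66  90 111 121 124 163
 207 198 176 157 110  86 102 101 113 111 110  90  98  98  95  98  96  96
  96  97  96]
94 [ 55  53  55  55  56  53  53  53  54  53  54  53  54  91 118 125 137 217
 220 212 193 171 109  51  52  53  53  55  78 100 101 102 101 100 100 101
 103 102 102]
104 [ 53  51  52  51  51  49  53  53  54  55  53  53  50  54  52  51  66 100
  97  96  97  98  97 101 100 102 103 105  99 101  99  99 102  81  98  99
  98 101  99]
112 [ 52  53  53  54  52  53  52  56  53  52  50  52  
[... 393 characters left out ...]
01 102 101 102 103 103 102 103
 104 104 103]
126 [ 53  50 104 151 151 151  77  52  52  51  54  54  50 102 159 187 205 219
 224 213 191 170 115  99  97  97  97 100 100  99 101 101 102 104 103 105
 103 104 106]
130 [ 52  53 145 148 149 151 144  49  50  52  51  49  49  86 161 186 205 223
 222 213 191 169 114  96  95  98  96  99  99  98  99  97 102 100 101 102
 103 101  97]
138 [ 54  57  53  94 126 106  58  56  52  54  54  90 107 117 127 132 177 215
 220 222 221 206 184 161 133  81  96 102 102 102 104 102 103 103 104 105
 106 104 104]
142 [ 53  52  53  55  53  54  53  53  52  55  54  93 108 120 124 133 148 186
 221 222 207 190 180 154 124  54  52  89  99  99 100  99 100 102 101 104
 102 102 103]
```

Run:
```python
import cv2,numpy as np
a=cv2.imread('pics/w_stand.png')[0:160,190:380];b=cv2.imread('pics/w_block.png')[115:225,220:330]
a=cv2.resize(a,None,fx=2.5,fy=2.5,interpolation=2);b=cv2.resize(b,(400,400),interpolation=2)
i=np.zeros((400,880,3),np.uint8);i[:,:475]=a;i[:,475:875]=b;cv2.imwrite('pics/crop1.png',cv2.resize(i,(800,364)))
```

```text
(no output)
```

View pics/crop1.png

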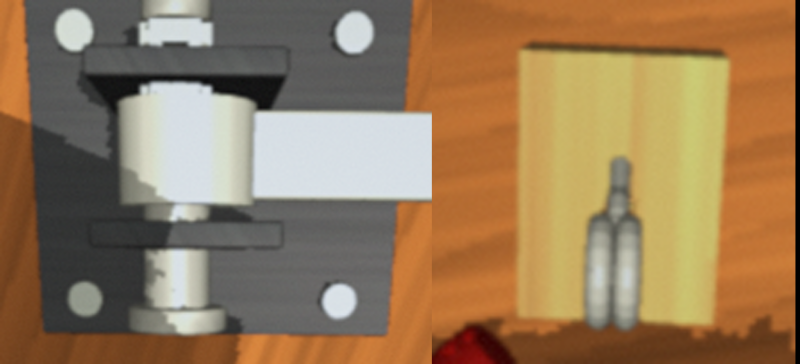

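Run:
```python
from h import *
a=cv2.imread('pics/side0.png')[125:205,335:405];cv2.imwrite('pics/crop2.png',cv2.resize(a,None,fx=7,fy=7,interpolation=2))
y=.350;S=np.array([.5563,.1502]);R=np.array([[np.cos(y),np.sin(y)],[-np.sin(y),np.cos(y)]])
c,p,d=load("w_stand")
f=lambda uv,z:(R@(ray(c,uv,z)[:,:2]-S).T).T.round(4)
print("bolts",f([(222,12.7),(345.8,14),(227.4,131.5),(339.2,132.2)],.009))
print("cheek-",f([(229.6,103),(314.5,103),(272,97.5),(272,108)],.094),"cheek+",f([(226,29),(317,29),(271,21),(271,33)],.094))
print("pin",f([(253.5,126),(281.5,126),(267.5,126)],.075),"head",f([(247,142),(288.5,142),(267.8,146)],.075))
c2,_,_=load("w_block")
P=lambda u,v:(220+(u-432*1.0)*0.0,0)
sx=880/800; cr=lambda u,v:(220+(u*sx-475)*110/400,115+v*sx*110/400)
q=ray(c2,[cr(519,48),cr(728,55),cr(714,324),cr(518,318)],.036);print("block",q.round(4),q.mean(0).round(4))
print("far tip at .036",ray(c2,[cr(620,157)],.036),"coil top ctr",ray(c2,[cr(613,300),cr(613,215),cr(613,325)],.125))
print("coil halves",ray(c2,[cr(586,270),cr(641,270)],.134))
cs=get_calibration("side");print("side proj block ctr",proj(cs,q.mean(0)),proj(cs,q))
```

```text
bolts [[-0.0543  0.0511]
 [ 0.0543  0.0505]
 [-0.0543 -0.0505]
 [ 0.0539 -0.0509]]
cheek- [[-0.0384 -0.0244]
 [ 0.0214 -0.0242]
 [-0.0085 -0.0207]
 [-0.0085 -0.0277]] cheek+ [[-0.0387  0.0223]
 [ 0.0216  0.0224]
 [-0.0089  0.0271]
 [-0.0089  0.02  ]]
pin [[-0.0235 -0.0413]
 [-0.0018 -0.0412]
 [-0.0126 -0.0412]] head [[-0.0288 -0.0535]
 [ 0.0037 -0.0534]
 [-0.0126 -0.0565]]
block [[ 0.5288 -0.2605  0.036 ]
 [ 0.5178 -0.3193  0.036 ]
 [ 0.4381 -0.3048  0.036 ]
 [ 0.4491 -0.2454  0.036 ]] [ 0.4834 -0.2825  0.036 ]
far tip at .036 [[ 0.4935118  -0.28418403  0.036     ]] coil top ctr [[ 0.47644672 -0.28124748  0.125     ]
 [ 0.49553343 -0.2842847   0.125     ]
 [ 0.4706581  -0.28032635  0.125     ]]
coil halves [[ 0.48652659 -0.27722153  0.134     ]
 [ 0.48476265 -0.28879374  0.134     ]]
side proj block ctr [[368.72648315 171.01972328]] [[347.12914142 169.57885763]
 [362.43516626 156.09176475]
 [390.53347353 172.40320584]
 [375.29841976 186.84127755]]
```

View pics/crop2.png

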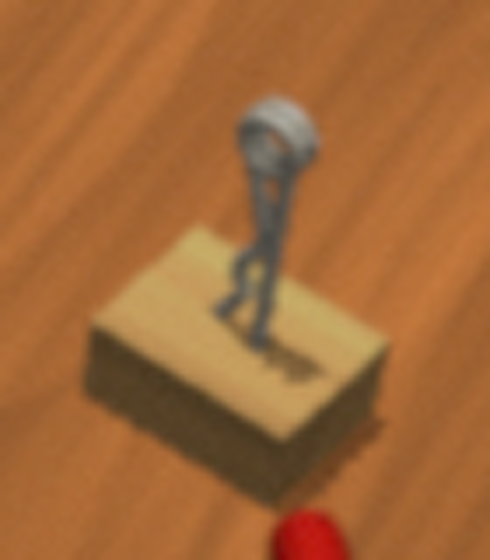

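The side crop shows the straight leg at (262,345) and the bent leg's kinked end at (228,310). The bent leg therefore points towards world +x, which is the block's +x at a yaw of about -0.184. The pin sits about 4 mm to the -x side of the cheeks' middle. Next I push the pin home.

```bash
cat >> h.py <<'E'
Y=.350;S0=np.array([.5563,.1502]);R=np.array([[np.cos(Y),np.sin(Y)],[-np.sin(Y),np.cos(Y)]])
O=S0+R.T@np.array([-.0086,-.0008])      # clevis centre
W=lambda x,y,z:[*(O+R.T@np.array([x,y])),z]
def F(c,uv,z): return (R@(ray(c,uv,z)[:,:2]-O).T).T
E
python3 - <<'E'
from h import *
px=-.004
L=lambda:(R@(np.array(observe()["eef_pos"][:2])-O)).round(4)
rot=[np.pi,0,Y+np.pi/2]
movep(W(px,-.092,.16),rot); move_l(W(px,-.092,.062),feed=.15)
hold(.2);f0=np.array(observe()["ft_force"])
r=move_l(W(px,-.052,.062),feed=.04,max_force=18);print(r,L(),np.array(observe()["ft_force"])-f0)
if not r:
    r=move_l(W(px,-.038,.062),feed=.015,max_force=18);print(r,L(),np.array(observe()["ft_force"])-f0)
hold(.2);print(L(),np.array(observe()["ft_force"])-f0)
move_l(W(px,-.085,.062),feed=.1); move_l(W(px,-.085,.17),feed=.25)
gripper_to(.05)
movep(W(-.078,.046,.17),[np.pi,0,Y]); hold(.2);snap("wrist","w_pin");print(observe()["time_s"])
c,p,d=load("w_pin");q=proj(c,W(px,.046,.083))[0].round().astype(int);print(q)
a=p[max(q[1]-70,0):q[1]+70,max(q[0]-90,0):q[0]+90,::-1];cv2.imwrite("pics/crop3.png",cv2.resize(a,None,fx=4,fy=4,interpolation=2))
E
```

```text
False [-0.004  -0.0518] [-0.53249686 -0.11351859 -0.54144487]
True [-0.0041 -0.046 ] [ 0.19714073 -1.16233452  0.45125998]
[-0.0046 -0.046 ] [-0.16698171 -0.74257558 -0.37834421]
10.3833
[281 109]
```

View pics/crop3.png

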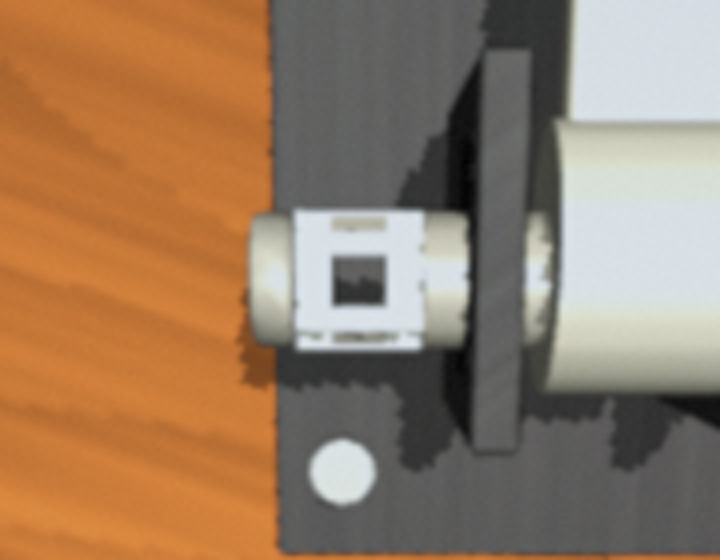

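The pin is home. The cross hole shows at (359,281) in the crop, full-image pixel (280.7,109.2), which is within 1 px of the prediction. Next I fetch the clip.

Run:
```python
from h import *
c,p,d=load("w_pin");print("hole",F(c,[(280.75,109.25)],.083).round(4),"cheek outer edge",F(c,[(191+482/4,39+60/4),(191+472/4,39+447/4)],.094).round(4), "pin sides",F(c,[(191+450/4,39+213/4),(191+450/4,39+348/4)],.075).round(4))
yb=-.184+np.pi
q1=inverse_kinematics([.4833,-.2823,.2],[np.pi,0,yb]);print(np.round(q1,2))
movep([.4833,-.2823,.2],[np.pi,0,yb]); hold(.2)
snap("wrist","w_pre"); 
move_l([.4833,-.2823,.104],feed=.12,max_force=8); print(observe()["eef_pos"])
gripper_to(.0,f_grip=60); o=observe();print(o["opening"],o["grasp_force"],o["ft_force"])
f=move_l([.4833,-.2823,.16],feed=.06)
movep([.49,-.26,.25],[np.pi,0,yb]);hold(.2)
o=observe();print(o["opening"],o["eef_pos"],o["tcp_rot"],o["ft_force"],o["time_s"]);snap("wrist","w_held")
c,p,d=load("w_held")
q=proj(c,np.array(o["eef_pos"])+[0,0,-.09])[0];print(q)
```

```text
hole [[-0.0039  0.0464]] cheek outer edge [[ 0.0277  0.028 ]
 [-0.0294  0.0282]] pin sides [[ 0.0069  0.0313]
 [-0.015   0.0309]]
[-0.67  0.09  1.73  0.    1.32 -2.06]
[ 0.48386455 -0.28272752  0.10485561]
0.010945715189779614 59.48013961315155 [-0.09045122  1.46884653  4.19720115]
0.011104785792889357 [ 0.48901151 -0.25956179  0.24788849] [ 3.14006495 -0.00337529  2.95727149] [ 0.27718182 -0.27039987 -0.76094778] 16.65
[282.37861006 214.87670977]
```

View pics/w_held.png

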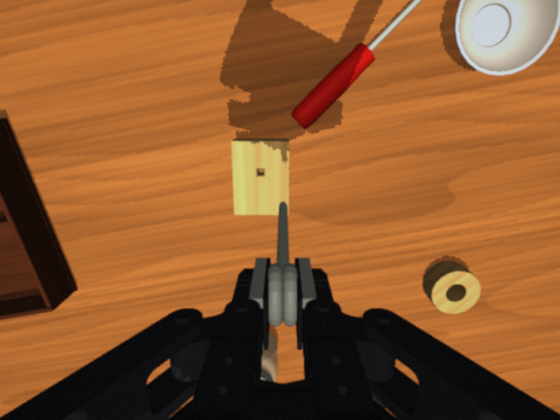

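The clip is held, with its coil between the pads at (282,290) and the straight leg's nose at about (283,204). I measure the nose in the tool frame, then look again above the hole.

Run:
```python
from h import *
from scipy.spatial.transform import Rotation as Ro
rot=[np.pi,0,Y+np.pi]
movep(W(-.0039+.006,.0462,.21),rot);hold(.4)
o=observe();c,p,d=snap("wrist","w_over");T=Ro.from_euler("xyz",o["tcp_rot"]).as_matrix()
print(o["eef_pos"],o["tcp_rot"],o["ft_force"],o["time_s"],np.array(o["eef_pos"][:2])-W(-.0039+.006,.0462,0)[:2])
for cc,pos,rt in((load("w_held")[0],[.48901151,-.25956179,.24788849],[3.14006495,-.00337529,2.95727149]),):
    P=ray(cc,[(283,204),(283,207)],pos[2]-.09);print("held tip tool frame",((P-pos)@Ro.from_euler("xyz",rt).as_matrix()).round(4))
print("expected tip px",proj(c,np.array(o["eef_pos"])+T@[.006,0,.09]),"hole",proj(c,W(-.0039,.0462,.083)))
a=p[130:270,215:355,::-1];cv2.imwrite("pics/crop4.png",cv2.resize(a,None,fx=4,fy=4,interpolation=2))
```

```text
[0.53476845 0.19023526 0.21003325] [-3.14154723e+00  5.66417081e-05 -2.79227744e+00] [ 0.06202121 -0.23093973 -0.97960183] 18.7667 [ 0.00014193 -0.00038342]
held tip tool frame [[0.0079 0.0003 0.09  ]
 [0.0057 0.0003 0.09  ]]
expected tip px [[282.7896792  206.75042483]] hole [[283.21873313 193.73644873]]
```

View pics/crop4.png

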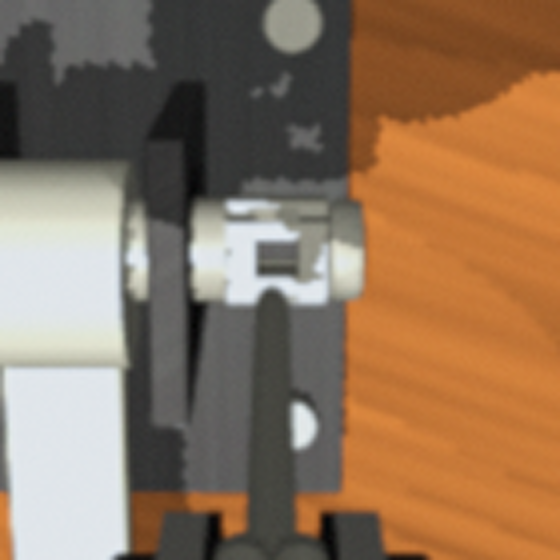

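The crop shows the nose at (272,288), pixel (283,202), just short of the cross hole at (277,259), pixel (284.2,194.7). I take the relative offset from this same picture and feel my way down.

```bash
cat >> h.py <<'E'
def st():
    o=observe();return o,np.r_[R@(np.array(o["eef_pos"][:2])-O),o["eef_pos"][2]]
E
python3 - <<'E'
from h import *
c,p,d=load("w_over")
tip=F(c,[(283,202)],.120)[0]+[.0025,0]   # near edge -> nose axis (camera is on the stand's -x side)
hole=F(c,[(284.25,194.75)],.083)[0]
o,e=st();off=tip-e[:2];tgt=hole-off;print("tip",tip,"hole",hole,"off",off,"target",tgt,"now",e)
move_l(W(*tgt,.180),feed=.08);hold(.3);o,e=st();f0=np.array(o["ft_force"]);print(e.round(4),f0)
corr=tgt-e[:2];tgt2=tgt+corr
def down(x,y):
    r=move_l(W(x,y,.158),feed=.02,max_force=4);hold(.1);o,e=st();print(r,e.round(4),(np.array(o["ft_force"])-f0).round(2),o["torque"],o["opening"]);return e
e=down(*tgt2)
if e[2]>.165:
    dx=[(0,0),(.0015,0),(-.0015,0),(0,.0015),(0,-.0015),(.0015,.0015),(.0015,-.0015),(-.0015,.0015),(-.0015,-.0015),(.003,0),(-.003,0)]
    for a,b in dx[1:]:
        z=e[2]+.0025; move_l(W(*st()[1][:2],z),feed=.05); move_l(W(tgt2[0]+a,tgt2[1]+b,z),feed=.05)
        e2=down(tgt2[0]+a,tgt2[1]+b)
        if e2[2]<.165: break
print(observe()["time_s"])
E
```

```text
tip [-0.00495443  0.04594723] hole [-0.00303205  0.04705306] off [-7.05779518e-03  2.62372122e-05] target [0.00402575 0.04702682] now [0.00210336 0.045921   0.21001554]
[0.0043 0.047  0.1806] [ 0.51338506  0.54445492 -0.38543117]
False [0.0039 0.0471 0.1582] [-0.32 -0.42  0.79] [-0.06379721 -0.0477762  -0.0185725 ] 0.011056827161351283
20.9917
```

Run:
```python
from h import *
f0=np.array(observe()["ft_force"]);x,y=.0040,.0471
for z,fm in((.144,6),(.136,10),(.130,20),(.126,24),(.122,24),(.1185,24),(.1145,24)):
    r=move_l(W(x,y,z),feed=.02,max_force=fm);o,e=st()
    print(r,e.round(4),(R@(np.array(o["ft_force"])-f0)[:2]).round(2),round(o["ft_force"][2]-f0[2],2),np.round(o["torque"],2),round(o["opening"],4),round(o["time_s"],2))
    if r: break
```

```text
False [0.0041 0.0471 0.1441] [ 0.21 -1.17] -1.0 [-0.06  0.03  0.03] 0.0114 21.84
False [0.0042 0.0471 0.136 ] [1.13 0.15] -1.18 [ 0.11 -0.29 -0.  ] 0.0111 22.39
False [0.0042 0.0472 0.1297] [ 3.26 -0.  ] -2.59 [ 0.35 -0.84  0.03] 0.0109 22.84
False [0.0039 0.0471 0.1255] [4.63 0.04] -1.5 [ 0.34 -0.88 -0.  ] 0.011 23.19
False [0.0036 0.0471 0.1214] [ 3.58 -0.82] -3.89 [ 0.29 -0.81 -0.03] 0.0113 23.54
False [0.0036 0.0471 0.1181] [3.62 0.73] -2.86 [ 0.18 -0.68 -0.03] 0.0112 23.87
False [0.0045 0.047  0.1151] [ 2.68 -0.05] 1.85 [ 0.15 -0.49 -0.  ] 0.0109 24.22
```

Run:
```python
from h import *
f0=np.array(observe()["ft_force"])
r=move_l(W(.0040,.0471,.110),feed=.01,max_force=20);o,e=st()
print(r,e.round(4),(np.array(o["ft_force"])-f0).round(2),np.round(o["torque"],2),round(o["opening"],4),round(o["time_s"],2))
c,p,d=snap("wrist","w_in");c2,p2,_=snap("side","s_in");ct,pt,_=snap("top","t_in")
q=proj(c2,W(0,.046,.09))[0].astype(int);qt=proj(ct,W(0,.046,.09))[0].astype(int);print(q,qt)
a=cv2.resize(p[120:330,180:380],(400,420),interpolation=2);b=cv2.resize(p2[q[1]-35:q[1]+35,q[0]-33:q[0]+33],(396,420),interpolation=2)
cv2.imwrite("pics/last.png",np.hstack([a,b])[:,:,::-1])
```

```text
True [0.005  0.047  0.1143] [-4.43 -1.53  3.89] [-0.14  0.39  0.04] 0.0107 24.6
[232 304] [196 229]
```

View pics/last.png

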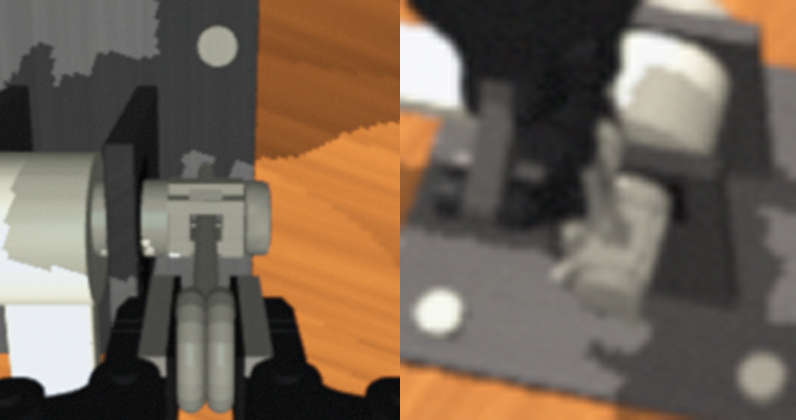

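The wrist view (left) shows the leg entering the cross hole. The side view (right) shows the bent leg wrapped past the shank's +x side, and the push ended on a hard stop at the home height. I release, retreat and check the coil height by depth.

Run:
```python
from h import *
o,e=st();move_l(W(.0042,.0471,e[2]+.0008),feed=.02);hold(.2);print(st()[1],np.array(observe()["ft_force"]).round(2))
gripper_to(.045);hold(.3);o,e=st();print(e,np.round(o["ft_force"],2))
move_l(W(e[0],e[1],.21),feed=.12)
movep(W(.07,.046,.25),[np.pi,0,Y+np.pi]);hold(.4)
for n in("wrist","top"):
    c,p,d=snap(n,n+"_end");P=cloud(c,d);L=np.concatenate([(P[...,:2]-O)@R.T,P[...,2:]],-1)[d>0]
    k=(abs(L[:,0]-.003)<.03)&(abs(L[:,1]-.046)<.012)&(L[:,2]>.11)&(L[:,2]<.17)
    print(n,k.sum(),L[k].min(0).round(4) if k.any() else 0,np.percentile(L[k],98,axis=0).round(4) if k.any() else 0)
    k=(abs(L[:,0]+.004)<.012)&(L[:,1]<-.028)&(L[:,1]>-.075)&(L[:,2]>.07)&(L[:,2]<.1);print(" head y min",L[k].min(0).round(4) if k.any() else 0)
print(observe()["time_s"],observe()["opening"])
```

```text
[0.00438537 0.04708589 0.11529735] [2.29 1.23 3.28]
[0.00416674 0.04710198 0.11512122] [-0.02 -0.19  0.39]
wrist 578 [-0.0088  0.0411  0.1338] [0.0158 0.0527 0.1479]
 head y min [-0.0157 -0.0349  0.0871]
top 78 [-0.0086  0.0403  0.1261] [0.0158 0.0517 0.1486]
 head y min [-0.0155 -0.0354  0.0717]
27.7833 0.04495580214876881
```

```bash
python3 -c "
from plant import *
print(job_done())"
```

```text
the job is handed in; nothing more can be done
None
```

The pin is fully home and the clip's straight leg is through the cross hole, snapped down to its home height with the bent leg past the shank; I let go, backed clear and handed the job in at about 28 s.

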